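Cap a model engine block and hold it home in the assembly jig

ROBOT

A 7-joint arm with a two-finger parallel gripper is mounted at the origin on the work surface. World frame = base frame: x ahead of the robot, y to its left, z up, the work surface at z = 0. Lengths are in m, angles in rad, forces in N, time in s.
With the tool pointing down it reaches from about 0.425 to 0.875 m from the base axis. Payload 4.7 kg.
Tool frame: the origin (TCP) lies between the finger pads, 19 mm behind the fingertips; this is the grasp point; z points along the fingers, y is the line along which they close (so a half turn about z gives the same grasp; the last joint's range is limited). The gripper opens to 85 mm and grips with 20 to 120 N. Pads are 22 mm wide; open, the fingers measure 114 mm over their backs; the gripper's body (76 mm by 85 mm) begins 54 mm behind the grasp point. The pads swing forward as they close: fully open they stand 13 mm farther back than shut.
Start: joints at [-1.169, 0.321, -0.07, 1.45, 0.023, 1.371, -0.057], TCP at [0.246, 0.602, 0.25] pointing down, gripper open.
Joint ranges: [-2.86, 2.86], [-0.3, 2.09], [-1.38, 1.24], [0.06, 2.45], [-1.56, 4.7], [0.09, 2.05], [-2.69, 2.69]. Speed limits (rad/s): [2.57, 2.57, 3.14, 3.14, 3.14, 3.14, 3.14].

INTERFACE

Orientations are given as a unit quaternion [x, y, z, w].
In Python, from workcell import arm gives the robot as it stands.
- The arm moves only by the tool tcp_steps, called after "Request:" by a JSON object that holds its "op" and its "data". Schema: {"type":"object","properties":{"deltas":{"type":"array","items":{"type":"object","properties":{"jaw":{"type":"number"},"tx":{"type":"number"},"ty":{"type":"number"},"tz":{"type":"number"},"turn":{"type":"number"}},"additionalProperties":false,"required":["jaw"]},"minItems":1,"maxItems":12},"squeeze":{"type":"number"},"only":{"type":"string"},"quiet":{"type":"boolean"},"lines":{"type":"string"}},"required":["deltas"],"additionalProperties":false}. deltas is a list of rows, 1 to 12 of them, each an object with the fields jaw (the finger opening in m), tx, ty, tz (the shift in m), turn (a turn about the tool's z in rad); a field left out counts as zero (the opening has to be given); each row is the pose to reach, as a shift and turn from the pose commanded when the call began, along the tool's axes at that moment; what a row does not reach only later rows make up. A row lasts 1/12 s, in which the tool goes at most 0.0417 m and 0.125 rad, less where a joint would pass 70% of its speed; a pose out of reach is approached as far as the arm can. The fingers move at their own pace and stop on an object; squeeze is the grip in N (left out, the last holds). Time passes only in rows, so rows that do not move let the fingers close. The tool returns the time, the measured TCP pose, the force, the opening and the grip force at its end. only (a regular expression) keeps the lines of the reply that match it, lines (a string "A,B") keeps lines A to B, and quiet returns only ok. Input that does not fit is refused with a message, and nothing moves.
- arm.sense(): the state, without advancing time (a new reading comes with each control period).
- arm.snapshot(name): name is "scene" or "top"; returns the picture (480x640x3 uint8, red, green, blue); there is no depth.
- arm.camera_model(name): a dict with "fx", "fy", "cx", "cy" (pixels), "T" (4x4, takes a point from camera to world coordinates). Camera axes: x right, y up, looking along -z (the intrinsics and any distortion apply to the point x, -y, -z); pixel columns grow to the right and rows downward; lengths in m; the calibration is good to about 2 mm. A picture is of the moment at which its call begins. camera_model takes no time and is no camera call.
- arm.close_job(): hands the job in; it is judged then, once.
The state is a dict: "clock": time; "joint_positions": joint angles; "qvel": joint speeds; "joint_efforts": joint torques, N m; "eef_pos": TCP position; "ee_rot": TCP orientation; "wrist_force": force on the tool from outside, world axes, zero at the start; "wrist_torque": the same for the moment, N m; "finger_gap": finger opening in m; "grip_force": force on a finger pad.
Only numpy, scipy, OpenCV 4.12 (cv2) and the standard library are available. Lean on these libraries where they do the work, as an engineer would, in place of code of your own. Each camera call takes 0.05 s, during which the arm holds its last target. There are 200 camera calls.

TASK

Take the orange pressing cap by its grip off the wooden offcut and set it squarely on the grey engine block standing in the jig, ends flush and with the cap's lip hanging down behind the block (the side away from the fence). Then, with one diagonal push on the cap, drive the block flat against the aluminium fence and down on the jig board together, as firm as a thumb's push (about 15 to 20 N towards the fence and about 10 N down), and finish while still holding that push. Leave the paint jar, the blue box and the cork sanding block where they are.

Things in the scene. Friction and masses are not known exactly. Their poses are not given: they have to be found in the camera images.
- jig: Assembly jig, fixed to the bench. Origin: centre of the underside of its board, on the bench. x points square to the fence, from the open side towards the fence; y along the fence; z up. The jig may be turned by up to 0.4 rad.
- base: The jig's plywood board, 150 (x) by 170 (y) by 10 mm high, origin at the centre of its underside (same frame as the jig). Its top, on which the block stands, is 10 mm above the bench.
- fence: The jig's aluminium fence, a bar 20 (x) by 170 (y) by 30 mm high standing on the board, top 40 mm above the bench; origin at the centre of its underside, 45 mm in x from the jig's origin. Its working face lies at x = +35 mm in the jig's frame and looks to -x. Two small brass brackets stand behind it, lower than the fence.
- block: Grey resin model engine block, loose, 46 (x) by 64 (y) by 34 mm high, flat top, about 150 g. Origin: centre of its underside; z up; x roughly towards the fence. It starts on the jig board, 15 to 35 mm short of the fence, turned up to 0.15 rad from square. Home, its origin is at x = +12 mm in the jig's frame. Pressed down while sliding, it drags (friction 0.5 to 0.7).
- cap: Orange pressing cap, loose, about 80 g. Origin: on the plate's underside, over the block's centre when seated. Plate 6 mm thick, x = -29 to +20 mm, y = -32 to +32 mm; seated, it ends 3 mm short of the block's front. A black strip marks the +x edge, which belongs on the fence side. Starts upright on the offcut, plate underside 28 mm above the bench.
- cap_lip (a point): Middle of the lower edge of the cap's lip, on its inner face (x = -23 mm, z = -18 mm in the cap's frame). The lip is 6 mm thick (x = -29 to -23 mm), full width, hanging 18 mm below the plate at its -x edge; seated, the inner face bears on the block's rear face.
- cap_grip (a point): Point in the cap's grip, on its axis, 28 mm above the cap's origin: a good TCP height, the fingertips then stay just above the plate. The grip stands in the middle over the cap's origin: 24 (x) by 40 (y) by 26 mm high, its top 32 mm above the plate's underside. Axes as the cap's.
- offcut: Light wooden offcut the cap is parked on, fixed, 36 (x) by 60 (y) by 28 mm high, origin at the centre of its underside; the cap's lip hangs down clear of it.
- paint_jar: Bystander: small blue paint jar with white cap, 44 mm across, 45 mm high, loose; origin at the centre of its underside.
- blue_box: Bystander: open blue box, 80 (x) by 120 (y) by 35 mm high, loose; origin at the centre of its underside.
- sanding_block: Bystander: cork sanding block, 50 (x) by 75 (y) by 25 mm high, loose; origin at the centre of its underside.

How it is judged:
By the outcome, as a careful person would: the job done as asked, in the order asked, and still so for the second after the job is handed in, while the arm keeps its last pose, push and grip.
It also fails if it takes over 45 s, if anything falls off the work surface, if the arm or the gripper's body presses on something with over 40 N, if the wrist force passes 120 N, or if a joint passes its speed limit or range.

## Working session

There is one attempt and no reset: what is moved stays moved. The work goes in short steps, Python scripts to look and compute and a tool call to move; the robot and the scene stay as the last step left them, time stands still between calls to the robot, and variables do not carry over. Pictures are saved under pics/ and viewed, at most 10 in all, crops included, and the job is handed in when it is done.

```bash
ls; mkdir -p pics
```

Run:
```python
from workcell import arm
import cv2
for n in("scene","top"):
    im=arm.snapshot(n); cv2.imwrite(f"pics/{n}0.png",im[:,:,::-1]); m=arm.camera_model(n); print(n,m)
s=arm.sense(); print(s["clock"],s["eef_pos"],s["ee_rot"],s["wrist_force"])
```

```text
pics
workcell.py
scene {'fx': 449.1452912220689, 'fy': 449.1452912220689, 'cx': 318.39132146689064, 'cy': 251.4550064666818, 'T': array([[ 0.66596864, -0.4735978 ,  0.57636004,  1.17134806],
       [ 0.74572209,  0.4429602 , -0.49767944, -0.46505296],
       [-0.01960467,  0.76124331,  0.64816994,  0.69448444],
       [ 0.        ,  0.        ,  0.        ,  1.        ]])}
top {'fx': 479.19351889368676, 'fy': 479.19351889368676, 'cx': 319.0474090360123, 'cy': 237.16045624608103, 'T': array([[ 0.01327113,  0.99241079, -0.12224849,  0.50143057],
       [-0.99990881,  0.01286608, -0.00410221,  0.00994248],
       [-0.00249821,  0.12229178,  0.99249105,  1.22289812],
       [ 0.        ,  0.        ,  0.        ,  1.        ]])}
0.1 [0.24570344 0.60127036 0.2490585 ] [ 1.92683331e-01  9.81260611e-01 -8.57673133e-04 -1.08754558e-04] [ 0.53369181  0.35166697 -0.26173631]
```

View pics/scene0.png

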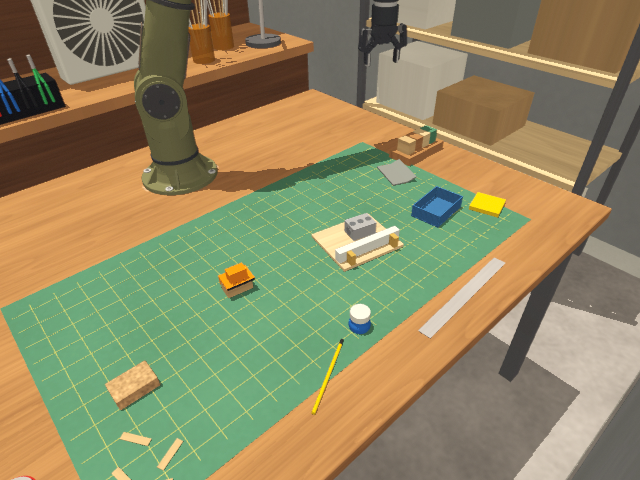

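View pics/top0.png

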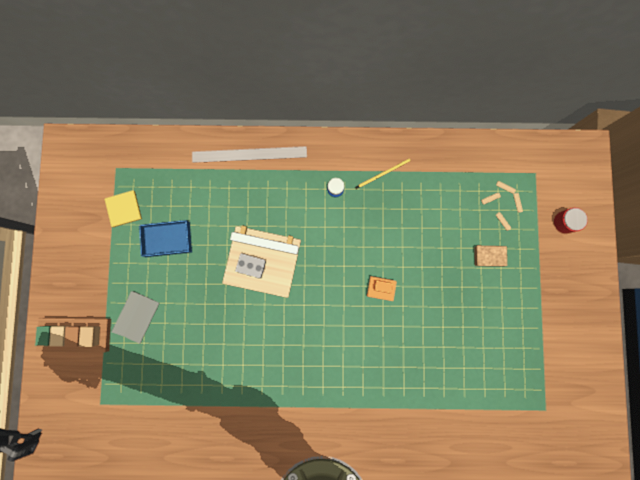

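The scene view shows the cap at about (237,278) and the jig at (358,240). In the top view the cap is at (382,289), the jig at (262,262) and the block at (250,266). I'll enlarge these.

Run:
```python
import cv2,numpy as np
s=cv2.imread("pics/scene0.png");t=cv2.imread("pics/top0.png")
def crop(im,x,y,w,h,k):
    c=cv2.resize(im[y:y+h,x:x+w],None,fx=k,fy=k,interpolation=cv2.INTER_CUBIC)
    for i in range(0,w,10): cv2.putText(c,str(x+i),(i*k,10),0,.35,(255,255,255),1);cv2.line(c,(i*k,12),(i*k,18),(255,255,255),1)
    for i in range(0,h,10): cv2.putText(c,str(y+i),(0,i*k+4),0,.35,(255,255,255),1);cv2.line(c,(24,i*k),(30,i*k),(255,255,255),1)
    return c
cv2.imwrite("pics/a.png",crop(t,212,222,100,75,8))
cv2.imwrite("pics/b.png",crop(s,308,202,100,75,8))
cv2.imwrite("pics/c.png",np.hstack([crop(t,362,269,40,40,10),crop(s,216,258,40,40,10)]))
```

```text
(no output)
```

View pics/a.png

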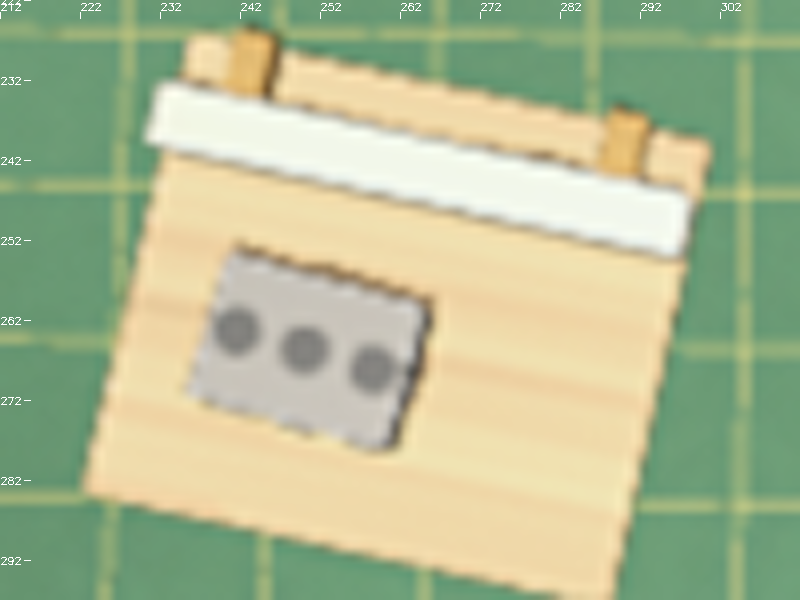

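View pics/b.png

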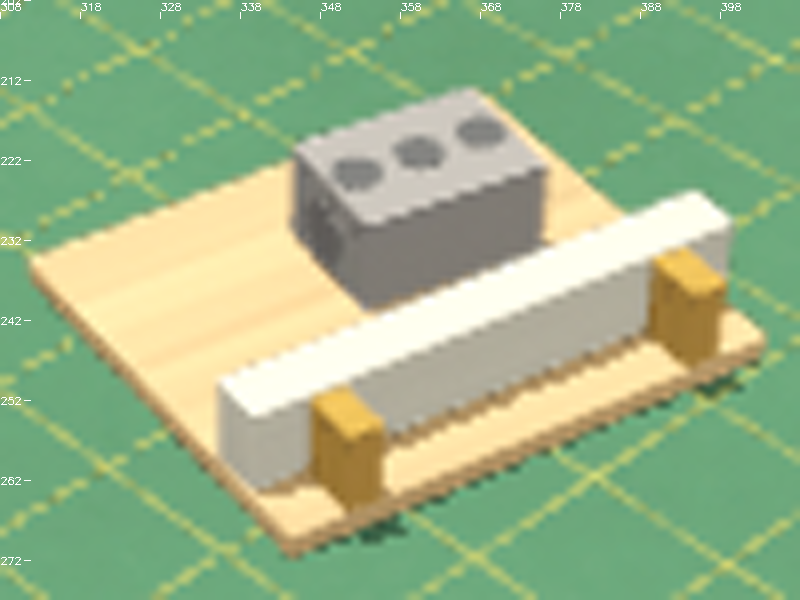

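View pics/c.png

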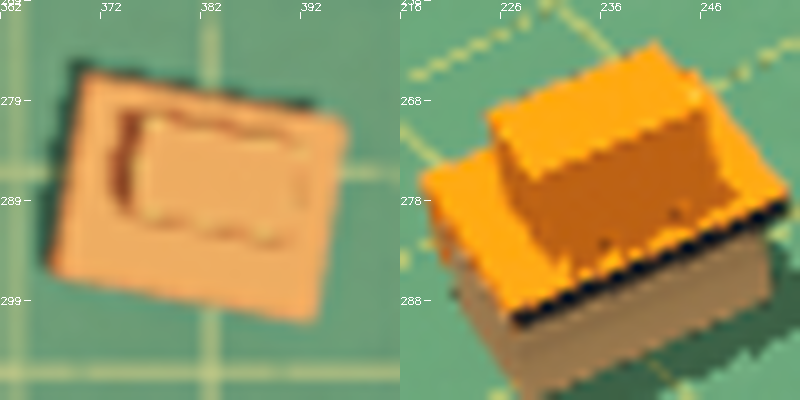

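The crops give readable corners for the jig board, fence, block top, cap plate and grip in both views. The black strip is on the side facing the fence. I'll fit poses to those corners, leaving z free as a check.

Create vis.py:
```python
import numpy as np
from scipy.optimize import least_squares
from workcell import arm
def proj(m,P):
    T=m["T"]; q=(np.atleast_2d(P)-T[:3,3])@T[:3,:3]
    return np.c_[m["cx"]+m["fx"]*q[:,0]/-q[:,2], m["cy"]+m["fy"]*q[:,1]/q[:,2]]
def place(p,P):
    x,y,z,a=p; c,s=np.cos(a),np.sin(a); P=np.array(P)/1000
    return np.c_[x+c*P[:,0]-s*P[:,1],y+s*P[:,0]+c*P[:,1],z+P[:,2]]
def fit(obs,p0,zfix=None):
    # obs: list of (cam, x0,y0,k, [(u,v,X,Y,Z)...])
    L=[(arm.camera_model(n),np.array([(x0+o[0]/k+.5/k-.5,y0+o[1]/k+.5/k-.5) for o in pts]),[o[2:] for o in pts]) for n,x0,y0,k,pts in obs]
    def f(p):
        p=np.array(p) if zfix is None else np.array([p[0],p[1],zfix,p[3]])
        return np.concatenate([(proj(m,place(p,P))-uv).ravel() for m,uv,P in L])
    r=least_squares(f,p0,loss="soft_l1",f_scale=.5)
    print(np.round(r.x,4),"rms px",np.sqrt(np.mean(r.fun**2)).round(2),'\n',f(r.x).reshape(-1,2).round(1).tolist())
    return r.x
```

Run:
```python
from vis import *
TJ=("top",212,222,8);SJ=("scene",308,202,8);TC=("top",362,269,10);SC=("scene",216,258,10)
J=[(*TJ,[(186,35,75,85,10),(712,140,75,-85,10),(85,492,-75,85,10),(157,80,55,85,40),(147,143,35,85,40),(697,190,55,-85,40),(682,258,35,-85,40)]),
(*SJ,[(32,262,-75,-85,10),(292,543,75,-85,10),(766,336,75,85,10),(220,382,35,-85,40),(254,415,55,-85,40),(732,225,55,85,40),(695,192,35,85,40)])]
B=[(*TJ,[(234,252,23,32,34),(414,300,23,-32,34),(388,448,-23,-32,34),(190,390,-23,32,34)]),
(*SJ,[(295,150,-23,-32,34),(365,225,23,-32,34),(547,168,23,32,34),(475,88,-23,32,34),(370,308,23,-32,0),(293,225,-23,-32,0)])]
C=[(*TC,[(82,72,20,32,6),(347,120,20,-32,6),(318,322,-29,-32,6),(52,276,-29,32,6),(138,115,12,20,32),(305,140,12,-20,32)]),
(*SC,[(20,178,-29,-32,6),(115,315,20,-32,6),(390,190,20,32,6),(90,113,-12,-20,32),(255,42,-12,20,32),(133,180,12,-20,32),(310,97,12,20,32)])]
for n,O,z in(("jig",J,0),("block",B,.01),("cap",C,.028)):
    print(n); p=fit(O,[.5,.1,z,-.2])
    for o in O: print(o[0]);fit([o],p,z)
```

```text
jig
[ 0.5884  0.1609 -0.0025 -0.1918] rms px 0.4 
 [[0.5, -0.4], [-0.4, -0.1], [-0.2, 0.0], [0.2, 0.0], [-0.3, -0.1], [-0.7, 0.0], [-0.5, -0.6], [-1.0, 0.0], [-0.2, -0.1], [0.0, 0.2], [-0.6, 0.1], [-0.1, 0.8], [0.2, -0.2], [-0.4, -0.3]]
top
[ 0.5879  0.1599 -0.0025 -0.1916] rms px 0.3 
 [[0.7, -0.3], [-0.1, 0.0], [-0.0, 0.2], [0.4, 0.1], [-0.2, 0.1], [-0.4, 0.2], [-0.2, -0.5]]
scene
[ 0.5908  0.1593 -0.0026 -0.1937] rms px 0.43 
 [[-0.9, -0.1], [-0.0, -0.1], [0.5, 0.2], [-0.5, -0.0], [0.0, 0.8], [0.7, -0.3], [0.0, -0.4]]
block
[ 0.5761  0.185   0.0091 -0.2616] rms px 0.67 
 [[-0.9, -0.8], [1.4, 0.2], [-0.7, -0.3], [-0.8, -0.1], [-0.5, -0.6], [0.2, 0.2], [0.5, -0.4], [-0.5, -0.1], [-0.8, 1.0], [-0.5, 1.0]]
top
[ 0.5755  0.1834  0.0088 -0.2499] rms px 0.74 
 [[-0.5, -0.5], [1.9, 0.3], [0.1, -0.2], [-0.2, 0.3]]
scene
[ 0.5771  0.185   0.0093 -0.2851] rms px 0.55 
 [[-0.2, -1.0], [0.2, -0.0], [0.8, -0.3], [0.2, -0.2], [-0.9, 0.7], [-0.2, 0.7]]
cap
[ 0.5274 -0.1413  0.0269 -0.1451] rms px 0.32 
 [[0.2, 0.6], [-0.7, -0.1], [-0.5, -0.6], [0.3, -0.1], [0.1, -0.1], [-0.2, 0.0], [-0.0, 0.1], [0.0, -0.3], [-0.0, 0.2], [-0.5, -0.0], [0.2, -0.2], [0.0, -0.3], [-0.2, 0.6]]
top
[ 0.5273 -0.1413  0.0443 -0.1511] rms px 0.35 
 [[0.3, 0.6], [-0.5, 0.0], [-0.5, -0.4], [0.3, -0.1], [0.3, -0.1], [-0.1, 0.1]]
scene
[ 0.5286 -0.1417  0.0275 -0.1388] rms px 0.24 
 [[-0.1, 0.2], [0.2, -0.2], [0.1, 0.1], [-0.5, -0.0], [0.2, -0.2], [0.1, -0.3], [-0.2, 0.5]]
```

Fitted heights match the text to within 3 mm. The block stands about 29 mm short of the fence, turned -0.07 rad relative to it. I'll grasp the grip across its x faces, so the push acts straight through the pads.

Create go.py:
```python
import sys,numpy as np
from scipy.spatial.transform import Rotation as R
from workcell import arm
# usage: go.py x y z yaw_of_tool_y -> shift in tool axes and turn
x,y,z,a=map(float,sys.argv[1:5]); s=arm.sense(); r=R.from_quat(s["ee_rot"]).as_matrix()
d=r.T@(np.array([x,y,z])-s["eef_pos"]); ya=np.arctan2(r[1,1],r[0,1])
print("t",round(s["clock"],2),"shift",d.round(4),"turn",round(-((a-ya+np.pi)%(2*np.pi)-np.pi),3),"yaw",round(ya,3),"pos",s["eef_pos"].round(4),"F",s["wrist_force"].round(1),"M",s["wrist_torque"].round(2),"gap",round(s["finger_gap"],4))
```

```text
(no output)
```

Request:
{"op": "tcp_steps", "data": {"deltas": [{"jaw":0.085,"tx":-0.541,"ty":-0.582,"turn":1.326},{"jaw":0.085,"tx":-0.541,"ty":-0.582,"turn":1.326},{"jaw":0.085,"tx":-0.541,"ty":-0.582,"turn":1.326},{"jaw":0.085,"tx":-0.541,"ty":-0.582,"turn":1.326},{"jaw":0.085,"tx":-0.541,"ty":-0.582,"turn":1.326},{"jaw":0.085,"tx":-0.541,"ty":-0.582,"turn":1.326},{"jaw":0.085,"tx":-0.541,"ty":-0.582,"turn":1.326},{"jaw":0.085,"tx":-0.541,"ty":-0.582,"turn":1.326},{"jaw":0.085,"tx":-0.541,"ty":-0.582,"turn":1.326},{"jaw":0.085,"tx":-0.541,"ty":-0.582,"turn":1.326},{"jaw":0.085,"tx":-0.541,"ty":-0.582,"turn":1.326},{"jaw":0.085,"tx":-0.541,"ty":-0.582,"turn":1.326}], "squeeze": 40}}

```text
clock: 1.1
eef_pos: [0.4225, 0.1319, 0.2499]
ee_rot: [0.757, 0.654, 0.0, -0.0]
wrist_force: [1.0, 0.3, 0.7]
finger_gap: 0.085
grip_force: 0.0
```

```bash
python3 go.py .527 -.141 .15 -.145
```

```text
t 1.1 shift [-0.2548  0.1431  0.0998] turn -0.001 yaw -0.146 pos [0.4225 0.1319 0.2499] F [1.  0.3 0.7] M [-0.01 -0.03 -0.  ] gap 0.085
```

Request:
{"op": "tcp_steps", "data": {"deltas": [{"jaw":0.085,"tx":-0.255,"ty":0.143,"tz":0.1},{"jaw":0.085,"tx":-0.255,"ty":0.143,"tz":0.1},{"jaw":0.085,"tx":-0.255,"ty":0.143,"tz":0.1},{"jaw":0.085,"tx":-0.255,"ty":0.143,"tz":0.1},{"jaw":0.085,"tx":-0.255,"ty":0.143,"tz":0.1},{"jaw":0.085,"tx":-0.255,"ty":0.143,"tz":0.1},{"jaw":0.085,"tx":-0.255,"ty":0.143,"tz":0.1},{"jaw":0.085,"tx":-0.255,"ty":0.143,"tz":0.1},{"jaw":0.085,"tx":-0.255,"ty":0.143,"tz":0.1},{"jaw":0.085,"tx":-0.255,"ty":0.143,"tz":0.1}]}}

```text
clock: 1.93
eef_pos: [0.527, -0.1397, 0.1492]
ee_rot: [0.757, 0.654, -0.001, -0.001]
wrist_force: [-0.1, 0.5, 0.2]
finger_gap: 0.0849
grip_force: 0.0
```

```bash
python3 go.py .527 -.141 .056 -.145;  python3 - <<'E'
from workcell import arm
import cv2,numpy as np
def crop(im,x,y,w,h,k): return cv2.resize(im[y:y+h,x:x+w],None,fx=k,fy=k,interpolation=cv2.INTER_CUBIC)
cv2.imwrite("pics/d.png",crop(arm.snapshot("scene")[:,:,::-1],187,200,100,100,6))
E
```

```text
t 1.93 shift [-0.0013  0.0004  0.0932] turn -0.001 yaw -0.146 pos [ 0.527  -0.1397  0.1492] F [-0.1  0.5  0.2] M [ 0.01 -0.05 -0.01] gap 0.0849
```

View pics/d.png

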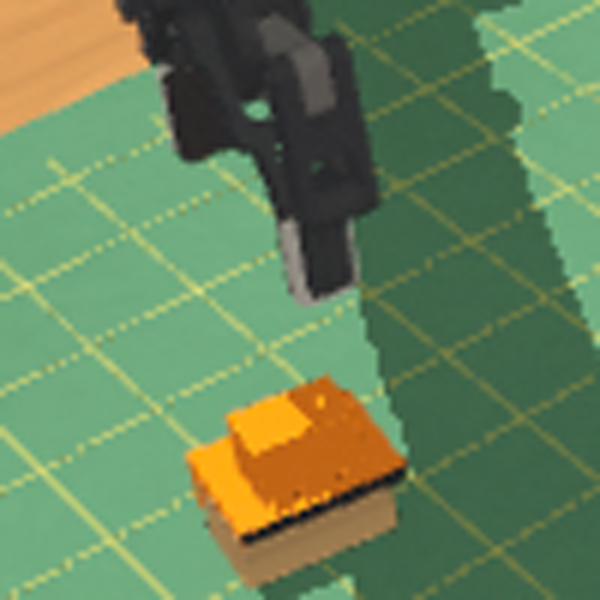

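The open gripper hangs over the cap with its fingers straddling the grip front and rear. I'll go down and close.

Request:
{"op": "tcp_steps", "data": {"deltas": [{"jaw":0.085,"tx":-0.001,"tz":0.04},{"jaw":0.085,"tx":-0.001,"tz":0.08},{"jaw":0.085,"tx":-0.001,"tz":0.0925},{"jaw":0.085,"tx":-0.001,"tz":0.0925},{"jaw":0.085,"tx":-0.001,"tz":0.0925},{"jaw":0.085,"tx":-0.001,"tz":0.0925}], "squeeze": 30}}

```text
clock: 2.48
eef_pos: [0.5293, -0.1395, 0.0597]
ee_rot: [0.756, 0.655, 0.001, 0.001]
wrist_force: [0.5, 0.3, -0.4]
finger_gap: 0.0849
grip_force: 0.0
```

```bash
python3 go.py .527 -.141 .056 -.145
```

```text
t 2.48 shift [-0.0018 -0.0021  0.0037] turn 0.003 yaw -0.142 pos [ 0.5293 -0.1395  0.0597] F [ 0.5  0.3 -0.4] M [-0.02  0.01 -0.05] gap 0.0849
```

Request:
{"op": "tcp_steps", "data": {"deltas": [{"jaw":0.02},{"jaw":0.02},{"jaw":0.02},{"jaw":0.02},{"jaw":0.02},{"jaw":0.02},{"jaw":0.02},{"jaw":0.02}], "squeeze": 30}}

```text
clock: 3.15
eef_pos: [0.528, -0.1399, 0.0581]
ee_rot: [0.756, 0.655, 0.0, 0.0]
wrist_force: [-0.2, 0.4, 5.2]
finger_gap: 0.0235
grip_force: 30.5
```

```bash
python3 go.py .527 -.141 .056 -.145
```

```text
t 3.15 shift [-0.0013 -0.0008  0.0021] turn 0.002 yaw -0.143 pos [ 0.528  -0.1399  0.0581] F [-0.2  0.4  5.2] M [0.05 0.21 0.01] gap 0.0235
```

Request:
{"op": "tcp_steps", "data": {"deltas": [{"jaw":0.02},{"jaw":0.02},{"jaw":0.02,"tz":-0.04},{"jaw":0.02,"tz":-0.08},{"jaw":0.02,"tz":-0.1},{"jaw":0.02,"tz":-0.1},{"jaw":0.02,"tz":-0.1}], "squeeze": 80}}

```text
clock: 3.73
eef_pos: [0.528, -0.1398, 0.1582]
ee_rot: [0.756, 0.655, 0.001, 0.0]
wrist_force: [-0.2, 0.6, -1.0]
finger_gap: 0.0223
grip_force: 78.8
```

```bash
python3 go.py .573 .1875 .12 -.262
```

```text
t 3.73 shift [ 0.3303 -0.0021  0.0384] turn 0.119 yaw -0.143 pos [ 0.528  -0.1398  0.1582] F [-0.2  0.6 -1. ] M [0.01 0.01 0.02] gap 0.0223
```

Request:
{"op": "tcp_steps", "data": {"deltas": [{"jaw":0.02,"tx":0.04,"turn":0.01},{"jaw":0.02,"tx":0.08,"turn":0.03},{"jaw":0.02,"tx":0.12,"turn":0.05},{"jaw":0.02,"tx":0.16,"turn":0.06},{"jaw":0.02,"tx":0.2,"ty":-0.001,"turn":0.08},{"jaw":0.02,"tx":0.24,"ty":-0.001,"turn":0.1},{"jaw":0.02,"tx":0.28,"ty":-0.002,"turn":0.119},{"jaw":0.02,"tx":0.31,"ty":-0.002,"tz":0.02,"turn":0.119},{"jaw":0.02,"tx":0.33,"ty":-0.002,"tz":0.038,"turn":0.119},{"jaw":0.02,"tx":0.33,"ty":-0.002,"tz":0.038,"turn":0.119},{"jaw":0.02,"tx":0.33,"ty":-0.002,"tz":0.038,"turn":0.119},{"jaw":0.02,"tx":0.33,"ty":-0.002,"tz":0.038,"turn":0.119}]}}

```text
clock: 4.73
eef_pos: [0.5719, 0.1855, 0.118]
ee_rot: [0.794, 0.608, -0.002, 0.0]
wrist_force: [0.5, -1.0, -0.2]
finger_gap: 0.0221
grip_force: 78.8
```

```bash
python3 go.py .573 .1875 .12 -.262
```

Run:
```python
from workcell import arm
import cv2,numpy as np
def crop(im,x,y,w,h,k):
    c=cv2.resize(im[y:y+h,x:x+w],None,fx=k,fy=k,interpolation=cv2.INTER_CUBIC)
    return c
S=arm.snapshot("scene")[:,:,::-1];T=arm.snapshot("top")[:,:,::-1];cv2.imwrite("pics/s2.png",S);cv2.imwrite("pics/t2.png",T)
cv2.imwrite("pics/e.png",np.hstack([crop(T,222,235,50,60,8),crop(S,325,188,50,60,8)]))
```

```text
t 4.73 shift [ 0.0022  0.0005 -0.002 ] turn -0.001 yaw -0.263 pos [0.5719 0.1855 0.118 ] F [ 0.5 -1.  -0.2] M [-0.05 -0.1   0.06] gap 0.0221
```

View pics/e.png

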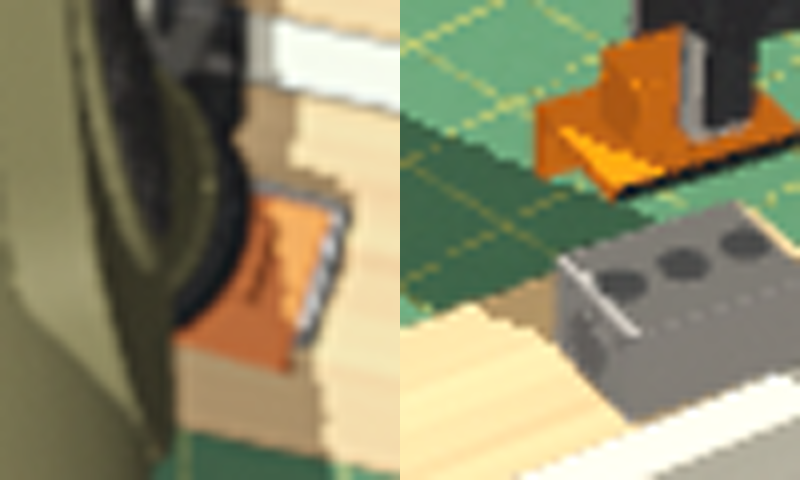

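The scene panel shows the cap hanging above the block, with its lip behind the block's rear top edge. In the top panel only the cap's -y edge is visible past the arm. I'll fit the cap's position here and compare it with the block's.

Run:
```python
from vis import *
import vis
T=("top",222,235,8);S=("scene",325,188,8)
CT=(*T,[(335,205,20,-32,6),(292,370,-29,-32,6)])
CS=(*S,[(135,103,-29,-32,6),(215,190,20,-32,6),(137,178,-29,-32,-18)])
BS=(*S,[(158,255,-23,-32,34),(235,334,23,-32,34),(158,330,-23,-32,0),(232,420,23,-32,0),(338,203,-23,32,34)])
B1=("scene",308,202,8,[(295,150,-23,-32,34),(365,225,23,-32,34),(547,168,23,32,34),(475,88,-23,32,34),(370,308,23,-32,0),(293,225,-23,-32,0)])
B0=("top",212,222,8,[(234,252,23,32,34),(388,448,-23,-32,34),(190,390,-23,32,34)])
print("cap");fit([CT,CS],[.57,.19,.088,-.262]);fit([CS],[.57,.19,.088,-.262],.088)
print("block");fit([BS],[.57,.19,.01,-.262],.01);fit([BS,B1],[.57,.19,.01,-.262],.01);fit([BS,B0,B1],[.57,.19,.01,-.262],.01)
```

```text
cap
[ 0.5733  0.1814  0.0886 -0.2694] rms px 0.46 
 [[-0.1, -0.0], [-0.8, -0.7], [-0.3, 0.4], [-0.0, 0.2], [-0.6, -0.6]]
[ 0.5735  0.1824  0.088  -0.2875] rms px 0.35 
 [[0.2, 0.3], [0.0, 0.1], [-0.2, -0.7]]
block
[ 0.5761  0.1867  0.0106 -0.2653] rms px 0.57 
 [[0.1, -0.4], [-0.0, -0.1], [-0.1, 1.3], [-0.1, 0.4], [0.2, -1.1]]
[ 0.5767  0.1858  0.0049 -0.2754] rms px 0.58 
 [[0.1, -0.2], [-0.3, 0.2], [-0.2, 1.5], [-0.3, 0.6], [0.3, -0.8], [-0.1, -1.1], [0.5, -0.2], [0.9, -0.6], [0.1, -0.4], [-0.6, 0.6], [-0.1, 0.6]]
[ 0.5765  0.1852  0.01   -0.2691] rms px 0.66 
 [[-0.2, -0.1], [-0.4, 0.3], [-0.4, 1.6], [-0.5, 0.7], [-0.1, -0.7], [-0.9, -1.1], [-0.9, -0.4], [-1.0, -0.4], [-0.3, -1.0], [0.3, -0.1], [0.7, -0.6], [-0.2, -0.4], [-0.7, 0.7], [-0.3, 0.7]]
```

```bash
python3 go.py .5717 .189 .078 -.266
```

```text
t 4.83 shift [ 0.0035 -0.0022  0.0416] turn 0.001 yaw -0.265 pos [0.5729 0.185  0.1196] F [ 0.4  0.1 -0.6] M [-0.01  0.03  0.02] gap 0.0225
```

Request:
{"op": "tcp_steps", "data": {"deltas": [{"jaw":0.02,"tx":0.0037,"turn":0.003},{"jaw":0.02,"tx":0.0037,"turn":0.003},{"jaw":0.02,"tx":0.0037,"turn":0.003},{"jaw":0.02,"tx":0.0037,"turn":0.003}]}}

```text
clock: 5.17
eef_pos: [0.5737, 0.1905, 0.1199]
ee_rot: [0.794, 0.607, 0.0, -0.0]
wrist_force: [-0.1, -0.3, -1.2]
finger_gap: 0.0226
grip_force: 78.8
```

```bash
python3 go.py .5717 .189 .078 -.266
```

```text
t 5.17 shift [-0.002  -0.0016  0.0419] turn 0.001 yaw -0.265 pos [0.5737 0.1905 0.1199] F [-0.1 -0.3 -1.2] M [-0.04 -0.02  0.03] gap 0.0226
```

Request:
{"op": "tcp_steps", "data": {"deltas": [{"jaw":0.02,"tx":-0.002,"ty":-0.0015},{"jaw":0.02,"tx":-0.002,"ty":-0.0015,"tz":0.02},{"jaw":0.02,"tx":-0.002,"ty":-0.0015,"tz":0.03},{"jaw":0.02,"tx":-0.002,"ty":-0.0015,"tz":0.035},{"jaw":0.02,"tx":-0.002,"ty":-0.0015,"tz":0.038},{"jaw":0.02,"tx":-0.002,"ty":-0.0015,"tz":0.04},{"jaw":0.02,"tx":-0.002,"ty":-0.0015,"tz":0.04},{"jaw":0.02,"tx":-0.002,"ty":-0.0015,"tz":0.04},{"jaw":0.02,"tx":-0.002,"ty":-0.0015,"tz":0.04}]}}

```text
clock: 5.92
eef_pos: [0.572, 0.1893, 0.0801]
ee_rot: [0.794, 0.608, 0.001, 0.0]
wrist_force: [-0.2, 1.2, -0.9]
finger_gap: 0.0224
grip_force: 78.9
```

Run:
```python
from workcell import arm
import cv2,numpy as np
def crop(im,x,y,w,h,k):
    return cv2.resize(im[y:y+h,x:x+w],None,fx=k,fy=k,interpolation=cv2.INTER_CUBIC)
S=arm.snapshot("scene")[:,:,::-1];T=arm.snapshot("top")[:,:,::-1];cv2.imwrite("pics/s3.png",S);cv2.imwrite("pics/t3.png",T)
cv2.imwrite("pics/f.png",np.hstack([crop(T,232,240,40,50,10),crop(S,335,195,40,50,10)]))
```

```bash
python3 go.py .572 .1887 .078 -.266
```

```text
t 6.02 shift [-0.0005  0.0002  0.0021] turn 0.001 yaw -0.265 pos [0.5719 0.1893 0.0801] F [-0.1 -1.2 -0.5] M [-0.    0.03  0.03] gap 0.0225
```

View pics/f.png

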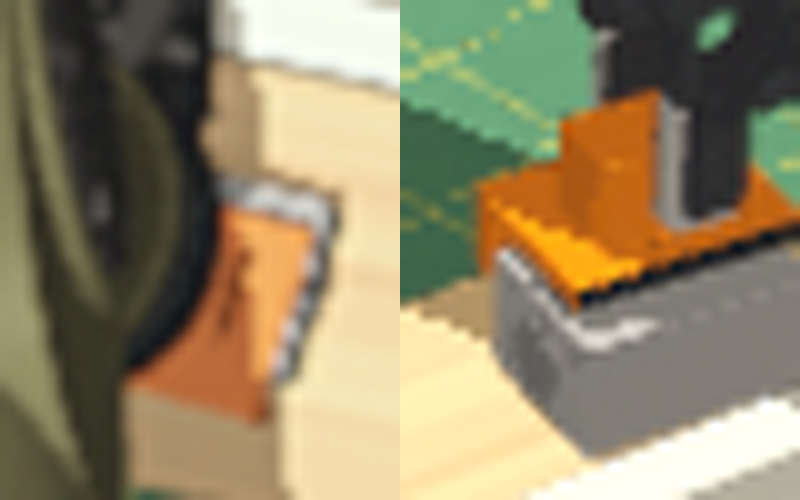

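The cap is now close above the block, just short of its front edge and near its -y end. In the scene panel the plate corner is at (175,308) and the block's top front corner at (195,348). I'll intersect the rays at the known heights.

Run:
```python
from vis import *
def ray(n,x0,y0,k,u,v,z):
    m=arm.camera_model(n);T=m["T"];u=x0+(u+.5)/k-.5;v=y0+(v+.5)/k-.5
    d=T[:3,:3]@np.array([(u-m["cx"])/m["fx"],-(v-m["cy"])/m["fy"],-1]);c=T[:3,3];return c+d*(z-c[2])/d[2]
a=-.266;e=np.array([[np.cos(a),np.sin(a)],[-np.sin(a),np.cos(a)]])
S=("scene",335,195,10);T=("top",232,240,10)
def o(t,cam,u,v,z,X,Y): # implied origin in yaw-aligned axes, mm
    print(t,(e@ray(*cam,u,v,z)[:2]*1000-[X,Y]).round(1))
zc=.0505
o("cap front bot S",S,175,308,zc,20,-32)
o("cap front top S",S,178,292,zc+.006,20,-32)
o("cap rear top S",S,80,187,zc+.006,-29,-32)
o("blk front S",S,195,348,.044,23,-32)
o("blk rear S",S,97,250,.044,-23,-32)
o("blk front bottom S",S,192,460,.010,23,-32)
o("cap front T",T,320,220,zc+.006,20,-32)
o("cap rear T",T,268,422,zc+.006,-29,-32)
o("blk front T",T,330,195,.044,23,-32)
o("tcp",S,0,0,0,0,0); print(e@np.array([571.9,189.3]))
```

```text
cap front bot S [501.8 330.9]
cap front top S [503.6 330.5]
cap rear top S [504.6 330.6]
blk front S [507.3 331.7]
blk rear S [508.3 330.2]
blk front bottom S [507.6 332. ]
cap front T [503.7 329.4]
cap rear T [502.2 327.3]
blk front T [507.7 330.5]
tcp [317.7 361.1]
[502.02424775 332.98011153]
```

Request:
{"op": "tcp_steps", "data": {"deltas": [{"jaw":0.02,"tx":0.0008},{"jaw":0.02,"tx":0.0008,"tz":0.002},{"jaw":0.02,"tx":0.0008,"tz":0.004},{"jaw":0.02,"tx":0.0008,"tz":0.0045},{"jaw":0.02,"tx":0.0008,"tz":0.0045},{"jaw":0.02,"tx":0.0008,"tz":0.0045}]}}

```text
clock: 6.52
eef_pos: [0.5717, 0.1899, 0.0749]
ee_rot: [0.794, 0.608, -0.0, 0.0]
wrist_force: [0.1, -0.2, -0.4]
finger_gap: 0.0224
grip_force: 78.9
```

```bash
python3 go.py .572 .1887 .074 -.266
```

```text
t 6.52 shift [-0.0011  0.0006  0.0009] turn 0.001 yaw -0.265 pos [0.5717 0.1899 0.0749] F [ 0.1 -0.2 -0.4] M [0.01 0.03 0.01] gap 0.0224
```

Request:
{"op": "tcp_steps", "data": {"deltas": [{"jaw":0.02,"tz":0.0005},{"jaw":0.02,"tz":0.001},{"jaw":0.02,"tz":0.001},{"jaw":0.02,"tz":0.001}]}}

```text
clock: 6.85
eef_pos: [0.5719, 0.1899, 0.0743]
ee_rot: [0.794, 0.607, 0.0, 0.0]
wrist_force: [-0.7, -0.7, 1.6]
finger_gap: 0.0225
grip_force: 79.2
```

```bash
python3 go.py .572 .1887 .074 -.266
```

```text
t 6.85 shift [-0.0012  0.0004  0.0003] turn 0.001 yaw -0.265 pos [0.5719 0.1899 0.0743] F [-0.7 -0.7  1.6] M [-0.04  0.11  0.  ] gap 0.0225
```

Request:
{"op": "tcp_steps", "data": {"deltas": [{"jaw":0.02,"tz":-0.0012},{"jaw":0.02,"tz":-0.0012},{"jaw":0.02,"ty":0.001,"tz":-0.0012},{"jaw":0.02,"ty":0.002,"tz":-0.0012},{"jaw":0.02,"ty":0.003,"tz":-0.0012},{"jaw":0.02,"ty":0.0035,"tz":-0.0012},{"jaw":0.02,"ty":0.0035,"tz":-0.0012},{"jaw":0.02,"ty":0.0035,"tz":-0.0012}]}}

```text
clock: 7.52
eef_pos: [0.5752, 0.189, 0.0752]
ee_rot: [0.794, 0.607, -0.0, -0.0]
wrist_force: [-0.1, 0.5, -1.3]
finger_gap: 0.0222
grip_force: 79.0
```

```bash
python3 go.py .572 .1887 .074 -.266
```

```text
t 7.52 shift [-0.0011 -0.003   0.0012] turn 0.001 yaw -0.265 pos [0.5752 0.189  0.0752] F [-0.1  0.5 -1.3] M [-0.05 -0.03 -0.01] gap 0.0222
```

Request:
{"op": "tcp_steps", "data": {"deltas": [{"jaw":0.02,"ty":0.0005},{"jaw":0.02,"ty":0.001},{"jaw":0.02,"ty":0.0015},{"jaw":0.02,"ty":0.0015},{"jaw":0.02,"ty":0.0015}]}}

```text
clock: 7.93
eef_pos: [0.5766, 0.1887, 0.0752]
ee_rot: [0.794, 0.607, 0.0, -0.0]
wrist_force: [-0.3, -0.6, -0.7]
finger_gap: 0.0226
grip_force: 79.0
```

```bash
python3 go.py .572 .1887 .074 -.266
```

```text
t 7.93 shift [-0.0012 -0.0045  0.0012] turn 0.001 yaw -0.265 pos [0.5766 0.1887 0.0752] F [-0.3 -0.6 -0.7] M [-0. -0.  0.] gap 0.0226
```

Request:
{"op": "tcp_steps", "data": {"deltas": [{"jaw":0.02,"ty":0.0005},{"jaw":0.02,"ty":0.001},{"jaw":0.02,"ty":0.001},{"jaw":0.02,"ty":0.001}]}}

```text
clock: 8.27
eef_pos: [0.5775, 0.1885, 0.0752]
ee_rot: [0.794, 0.608, 0.0, -0.0]
wrist_force: [-0.1, 0.2, -1.1]
finger_gap: 0.0222
grip_force: 78.9
```

```bash
python3 go.py .572 .1887 .074 -.266
```

```text
t 8.27 shift [-0.0012 -0.0054  0.0012] turn 0.001 yaw -0.265 pos [0.5775 0.1885 0.0752] F [-0.1  0.2 -1.1] M [0.13 0.08 0.  ] gap 0.0222
```

Request:
{"op": "tcp_steps", "data": {"deltas": [{"jaw":0.02,"tz":0.001},{"jaw":0.02,"tz":0.0018},{"jaw":0.02,"tz":0.0018},{"jaw":0.02,"tz":0.0018}]}}

```text
clock: 8.6
eef_pos: [0.5776, 0.1885, 0.0743]
ee_rot: [0.794, 0.607, 0.0, -0.0]
wrist_force: [-3.0, 0.1, 4.7]
finger_gap: 0.0222
grip_force: 79.7
```

```bash
python3 go.py .572 .1887 .074 -.266
```

Run:
```python
from workcell import arm
import cv2,numpy as np
def crop(im,x,y,w,h,k):
    return cv2.resize(im[y:y+h,x:x+w],None,fx=k,fy=k,interpolation=cv2.INTER_CUBIC)
S=arm.snapshot("scene")[:,:,::-1];T=arm.snapshot("top")[:,:,::-1];cv2.imwrite("pics/s4.png",S);cv2.imwrite("pics/t4.png",T)
cv2.imwrite("pics/g.png",np.hstack([crop(T,232,240,40,50,10),crop(S,338,198,40,50,10)]))
```

```text
t 8.6 shift [-0.0013 -0.0055  0.0003] turn 0.001 yaw -0.265 pos [0.5776 0.1885 0.0743] F [-3.   0.1  4.7] M [-0.02  0.61 -0.  ] gap 0.0222
```

View pics/g.png

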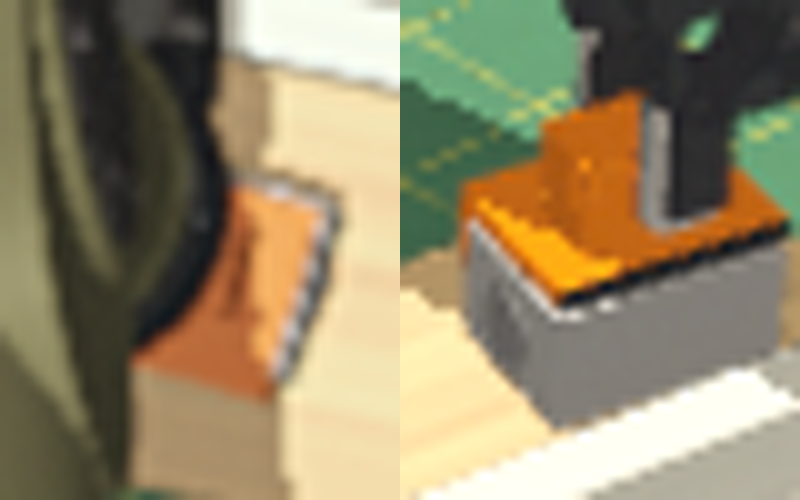

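The cap sits seated on the block with its lip behind. The strip ends in the scene panel are at about (160,305) and (388,235), and the block's end edges at columns 165 and 385. I'll check end flushness from the raw pixels.

Run:
```python
import cv2
s=cv2.imread("pics/s4.png")
for r in range(218,234,1): print(r,[tuple(map(int,s[r,c,::-1])) for c in range(374,380)])
print()
for r in range(226,240): print(r,[tuple(map(int,s[r,c,::-1])) for c in range(351,358)])
```

```text
218 [(190, 102, 24), (171, 126, 65), (114, 167, 123), (109, 168, 121), (108, 168, 124), (109, 168, 124)]
219 [(191, 100, 21), (189, 102, 25), (167, 125, 63), (108, 167, 123), (109, 168, 124), (108, 167, 124)]
220 [(121, 65, 28), (117, 64, 29), (44, 60, 47), (94, 143, 105), (108, 167, 124), (110, 168, 125)]
221 [(35, 33, 34), (36, 35, 33), (64, 66, 52), (116, 140, 101), (112, 168, 122), (111, 170, 126)]
222 [(67, 65, 64), (98, 91, 83), (157, 138, 109), (177, 149, 103), (156, 154, 108), (114, 169, 123)]
223 [(137, 132, 125), (141, 136, 128), (145, 130, 112), (175, 146, 99), (173, 147, 101), (157, 155, 110)]
224 [(131, 126, 120), (132, 126, 120), (149, 135, 116), (173, 144, 97), (174, 146, 100), (174, 145, 99)]
225 [(130, 126, 120), (131, 126, 119), (146, 131, 111), (173, 145, 99), (171, 144, 98), (168, 139, 95)]
226 [(131, 126, 121), (133, 127, 119), (150, 131, 104), (167, 139, 96), (165, 137, 93), (167, 139, 94)]
227 [(131, 126, 121), (132, 126, 118), (147, 128, 100), (168, 140, 96), (172, 144, 99), (177, 148, 101)]
228 [(130, 126, 119), (136, 128, 118), (166, 142, 103), (179, 149, 10
[... 1577 characters left out ...]
, 124, 119), (130, 126, 120), (131, 126, 120), (131, 126, 120), (130, 125, 119)]
235 [(127, 122, 117), (128, 124, 117), (129, 125, 120), (130, 126, 120), (131, 126, 121), (131, 127, 121), (130, 126, 120)]
236 [(126, 122, 115), (127, 122, 116), (130, 127, 119), (130, 125, 120), (130, 125, 119), (130, 126, 118), (129, 125, 118)]
237 [(126, 122, 114), (126, 122, 115), (131, 126, 120), (130, 126, 118), (130, 126, 118), (130, 127, 119), (131, 126, 119)]
238 [(147, 133, 114), (127, 122, 114), (130, 125, 118), (131, 126, 119), (131, 127, 119), (131, 126, 119), (132, 127, 120)]
239 [(232, 202, 146), (139, 130, 118), (130, 127, 120), (131, 126, 119), (132, 127, 119), (133, 127, 119), (151, 144, 133)]
```

Create ray.py:
```python
from vis import *
def ray(n,u,v,z):
    m=arm.camera_model(n);T=m["T"]
    d=T[:3,:3]@np.array([(u-m["cx"])/m["fx"],-(v-m["cy"])/m["fy"],-1]);c=T[:3,3];return c+d*(z-c[2])/d[2]
def E(a): return np.array([[np.cos(a),np.sin(a)],[-np.sin(a),np.cos(a)]])
```

Run:
```python
from ray import *
import cv2
e=E(-.266)
for t,u,v in(("cap -y",353.4,228.2),("cap +y",376.7,221),("blk -y",353.0,229.6),("blk +y",376.35,222.3)):
    print(t,(e@ray("scene",u,v,.044)[:2]*1000).round(1))
# model prediction for cap flush vs shifted, given block pose
m=arm.camera_model("scene")
c=(e@ray("scene",353.0,229.6,.044)[:2]+e@ray("scene",376.35,222.3,.044)[:2])/2
o=e.T@(c-[.023,0]); print("block origin",o)
for dy in(0,1,2,3):
    q=proj(m,place([*o,.044,-.266],[(20,-32+dy,0),(20,32+dy,0),(-29,-32+dy,6),(20,-32+dy,6),(20,32+dy,6)])); print(dy,q.round(2).tolist())
print(proj(m,place([*o,.01,-.266],[(23,-32,34),(23,32,34),(-23,-32,34),(23,-32,0),(23,32,0)])).round(2).tolist())
t=cv2.imread("pics/t4.png")
for r in (260,264,268,272): print(r,[tuple(map(int,t[r,c,::-1])) for c in range(256,268)])
```

```text
cap -y [525.7 300.6]
cap +y [527.3 364.5]
blk -y [530. 297.]
blk +y [531.3 360.9]
block origin [0.57627999 0.18395809]
0 [[352.5, 229.08], [375.55, 221.49], [342.53, 216.27], [352.57, 227.06], [375.7, 219.48]]
1 [[352.86, 228.96], [375.9, 221.37], [342.89, 216.15], [352.94, 226.94], [376.06, 219.36]]
2 [[353.23, 228.84], [376.25, 221.25], [343.25, 216.04], [353.31, 226.82], [376.41, 219.25]]
3 [[353.6, 228.72], [376.61, 221.14], [343.61, 215.93], [353.68, 226.7], [376.77, 219.13]]
[[353.13, 229.76], [376.21, 222.14], [343.68, 219.55], [352.7, 240.94], [375.33, 233.25]]
260 [(218, 141, 76), (241, 169, 92), (246, 176, 99), (238, 172, 105), (229, 166, 106), (230, 177, 129), (223, 185, 155), (204, 176, 157), (173, 161, 146), (158, 143, 121), (213, 187, 141), (247, 221, 173)]
264 [(147, 79, 41), (197, 128, 67), (238, 170, 95), (244, 176, 100), (244, 175, 99), (244, 174, 96), (223, 155, 90), (167, 135, 117), (129, 127, 122), (179, 166, 128), (236, 220, 171), (248, 232, 182)]
268 [(162, 89, 48), (223, 151, 83), (246, 178, 101), (245, 177, 99), (245, 175, 97), (226, 164, 111), (159, 129, 111), (99, 98, 97), (127, 115, 97), (212, 186, 139), (246, 220, 170), (243, 216, 168)]
272 [(183, 103, 57), (200, 124, 67), (230, 159, 86), (243, 174, 101), (228, 185, 156), (176, 168, 161), (109, 104, 93), (191, 169, 128), (240, 216, 166), (247, 223, 174), (244, 220, 172), (244, 220, 172)]
```

Both views show the cap about 2.5 mm too far towards +y on the block. I'll lift slightly, back the lip off, shift and re-seat.

Request:
{"op": "tcp_steps", "data": {"deltas": [{"jaw":0.02,"tz":-0.0025},{"jaw":0.02,"tz":-0.0025},{"jaw":0.02,"ty":-0.0025,"tz":-0.0025},{"jaw":0.02,"ty":-0.0025,"tz":-0.0025},{"jaw":0.02,"tx":-0.0024,"ty":-0.0025,"tz":-0.0025},{"jaw":0.02,"tx":-0.0024,"ty":-0.0025,"tz":-0.0025},{"jaw":0.02,"tx":-0.0024,"ty":-0.0025,"tz":-0.0025},{"jaw":0.02,"tx":-0.0024,"ty":-0.0025,"tz":-0.0025},{"jaw":0.02,"tx":-0.0024,"ty":0.001,"tz":-0.0018},{"jaw":0.02,"tx":-0.0024,"ty":0.001,"tz":-0.0018},{"jaw":0.02,"tx":-0.0024,"ty":0.001,"tz":-0.0018}]}}

```text
clock: 9.62
eef_pos: [0.5782, 0.1857, 0.0752]
ee_rot: [0.794, 0.607, 0.0, 0.0]
wrist_force: [0.5, 0.3, -0.8]
finger_gap: 0.0225
grip_force: 79.0
```

```bash
python3 go.py .572 .1887 .074 -.266
```

```text
t 9.62 shift [ 0.0013 -0.0068  0.0012] turn 0.001 yaw -0.265 pos [0.5782 0.1857 0.0752] F [ 0.5  0.3 -0.8] M [ 0.01 -0.    0.01] gap 0.0225
```

Request:
{"op": "tcp_steps", "data": {"deltas": [{"jaw":0.02,"tz":0.001},{"jaw":0.02,"tz":0.0018},{"jaw":0.02,"tz":0.0018},{"jaw":0.02,"tz":0.0018}]}}

```text
clock: 9.95
eef_pos: [0.5783, 0.1858, 0.0743]
ee_rot: [0.794, 0.607, 0.0, 0.0]
wrist_force: [-1.1, -0.5, 5.4]
finger_gap: 0.0226
grip_force: 79.6
```

```bash
python3 go.py .572 .1887 .074 -.266
```

Run:
```python
from workcell import arm
import cv2
for n,f in(("scene","s5"),("top","t5")): cv2.imwrite(f"pics/{f}.png",arm.snapshot(n)[:,:,::-1])
s=cv2.imread("pics/s5.png");t=cv2.imread("pics/t5.png")
for r in range(218,232): print(r,[tuple(map(int,s[r,c,::-1])) for c in range(373,379)])
print()
for r in range(224,234): print(r,[tuple(map(int,s[r,c,::-1])) for c in range(350,358)])
for r in (260,264,268,272): print(r,[tuple(map(int,t[r,c,::-1])) for c in range(256,268)])
```

```text
t 9.95 shift [ 0.0012 -0.0068  0.0003] turn 0.001 yaw -0.265 pos [0.5783 0.1858 0.0743] F [-1.1 -0.5  5.4] M [-0.17  0.39  0.01] gap 0.0226
218 [(191, 102, 24), (172, 127, 65), (113, 167, 123), (108, 168, 123), (109, 168, 122), (108, 168, 124)]
219 [(192, 100, 18), (191, 104, 26), (169, 126, 64), (109, 167, 123), (108, 168, 123), (108, 168, 124)]
220 [(191, 100, 24), (188, 97, 22), (155, 88, 36), (116, 128, 87), (110, 168, 123), (108, 167, 124)]
221 [(117, 63, 27), (30, 28, 30), (39, 36, 34), (89, 84, 61), (142, 157, 113), (111, 168, 123)]
222 [(34, 33, 34), (40, 39, 39), (56, 52, 48), (115, 99, 79), (176, 148, 102), (155, 153, 107)]
223 [(88, 85, 81), (106, 10
[... 2381 characters left out ...]
165, 101), (223, 163, 107), (200, 166, 147), (162, 152, 147), (198, 175, 136), (243, 217, 169)]
264 [(185, 110, 58), (190, 114, 60), (195, 126, 66), (237, 169, 95), (244, 176, 100), (244, 175, 99), (245, 176, 99), (226, 156, 86), (156, 106, 73), (160, 150, 120), (228, 214, 167), (248, 232, 183)]
268 [(139, 72, 38), (156, 86, 45), (220, 148, 82), (245, 178, 100), (245, 177, 100), (246, 176, 98), (220, 150, 85), (134, 101, 86), (121, 113, 100), (209, 184, 138), (246, 219, 170), (243, 217, 168)]
272 [(184, 105, 59), (185, 106, 59), (221, 149, 82), (247, 178, 100), (245, 175, 98), (206, 138, 81), (117, 100, 85), (190, 172, 133), (239, 216, 167), (247, 223, 175), (244, 220, 172), (244, 220, 172)]
```

White exposed top at the -y end has gone and the widths agree, so the cap is flush to within about 1 mm. Now the diagonal push, turning the block square to the fence on the way.

Request:
{"op": "tcp_steps", "data": {"deltas": [{"jaw":0.02,"ty":0.002,"tz":0.0005,"turn":-0.005},{"jaw":0.02,"ty":0.005,"tz":0.0008,"turn":-0.015},{"jaw":0.02,"tx":0.0005,"ty":0.008,"tz":0.0008,"turn":-0.025},{"jaw":0.02,"tx":0.001,"ty":0.011,"tz":0.0008,"turn":-0.035},{"jaw":0.02,"tx":0.001,"ty":0.014,"tz":0.0008,"turn":-0.045},{"jaw":0.02,"tx":0.0015,"ty":0.017,"tz":0.0008,"turn":-0.055},{"jaw":0.02,"tx":0.0015,"ty":0.02,"tz":0.0008,"turn":-0.065},{"jaw":0.02,"tx":0.002,"ty":0.022,"tz":0.0008,"turn":-0.073},{"jaw":0.02,"tx":0.002,"ty":0.022,"tz":0.0008,"turn":-0.073},{"jaw":0.02,"tx":0.002,"ty":0.022,"tz":0.0008,"turn":-0.073}]}}

```text
clock: 10.88
eef_pos: [0.5987, 0.1835, 0.0743]
ee_rot: [0.771, 0.636, -0.0, -0.002]
wrist_force: [-6.8, 0.4, 13.3]
finger_gap: 0.022
grip_force: 80.7
```

```bash
python3 go.py .572 .1887 .074 -.192
```

```text
t 10.88 shift [ 0.0001 -0.0272  0.0004] turn 0.001 yaw -0.191 pos [0.5987 0.1835 0.0743] F [-6.8  0.4 13.3] M [0.06 1.59 0.01] gap 0.022
```

Request:
{"op": "tcp_steps", "data": {"deltas": [{"jaw":0.02,"ty":0.001,"tz":-0.0003},{"jaw":0.02,"ty":0.002,"tz":-0.0004},{"jaw":0.02,"ty":0.003,"tz":-0.0004},{"jaw":0.02,"ty":0.004,"tz":-0.0004},{"jaw":0.02,"ty":0.004,"tz":-0.0004},{"jaw":0.02,"ty":0.004,"tz":-0.0004}]}}

```text
clock: 11.38
eef_pos: [0.6024, 0.1828, 0.0743]
ee_rot: [0.771, 0.636, -0.0, -0.002]
wrist_force: [-6.9, 0.5, 11.1]
finger_gap: 0.0224
grip_force: 80.5
```

```bash
python3 go.py .572 .1887 .074 -.192
```

```text
t 11.38 shift [ 0.     -0.0309  0.0004] turn 0.001 yaw -0.191 pos [0.6024 0.1828 0.0743] F [-6.9  0.5 11.1] M [ 0.23  1.53 -0.04] gap 0.0224
```

Request:
{"op": "tcp_steps", "data": {"deltas": [{"jaw":0.02,"ty":0.001},{"jaw":0.02,"ty":0.0015},{"jaw":0.02,"ty":0.0015},{"jaw":0.02,"ty":0.0015}]}}

```text
clock: 11.72
eef_pos: [0.6037, 0.1826, 0.0743]
ee_rot: [0.771, 0.637, -0.0, -0.002]
wrist_force: [-6.2, -0.3, 11.4]
finger_gap: 0.0225
grip_force: 80.6
```

```bash
python3 go.py .572 .1887 .074 -.192
```

```text
t 11.72 shift [-0.0001 -0.0323  0.0004] turn 0.001 yaw -0.191 pos [0.6037 0.1826 0.0743] F [-6.2 -0.3 11.4] M [ 0.25  1.59 -0.02] gap 0.0225
```

Request:
{"op": "tcp_steps", "data": {"deltas": [{"jaw":0.02,"ty":0.001},{"jaw":0.02,"ty":0.0015},{"jaw":0.02,"ty":0.0015}]}}

```text
clock: 11.97
eef_pos: [0.6052, 0.1824, 0.0743]
ee_rot: [0.771, 0.637, -0.0, -0.002]
wrist_force: [-6.7, 0.7, 11.3]
finger_gap: 0.0224
grip_force: 80.6
```

Request:
{"op": "tcp_steps", "data": {"deltas": [{"jaw":0.02,"ty":0.001},{"jaw":0.02,"ty":0.0015},{"jaw":0.02,"ty":0.0015}]}}

```text
clock: 12.22
eef_pos: [0.6058, 0.1823, 0.0743]
ee_rot: [0.771, 0.637, -0.001, -0.003]
wrist_force: [-9.6, 1.4, 12.9]
finger_gap: 0.0224
grip_force: 80.8
```

```bash
python3 go.py .572 .1887 .074 -.192
```

```text
t 12.22 shift [-0.0001 -0.0344  0.0005] turn 0.001 yaw -0.191 pos [0.6058 0.1823 0.0743] F [-9.6  1.4 12.9] M [0.19 2.09 0.  ] gap 0.0224
```

Request:
{"op": "tcp_steps", "data": {"deltas": [{"jaw":0.02,"ty":0.0005,"tz":-0.0001},{"jaw":0.02,"ty":0.001,"tz":-0.0002},{"jaw":0.02,"ty":0.001,"tz":-0.0002},{"jaw":0.02,"ty":0.001,"tz":-0.0002}]}}

```text
clock: 12.55
eef_pos: [0.6059, 0.1823, 0.0744]
ee_rot: [0.771, 0.637, -0.002, -0.003]
wrist_force: [-11.0, 1.8, 13.1]
finger_gap: 0.0224
grip_force: 80.9
```

```bash
python3 go.py .572 .1887 .074 -.192
```

```text
t 12.55 shift [-0.0001 -0.0345  0.0006] turn 0.002 yaw -0.19 pos [0.6059 0.1823 0.0744] F [-11.    1.8  13.1] M [ 0.21  2.48 -0.03] gap 0.0224
```

Request:
{"op": "tcp_steps", "data": {"deltas": [{"jaw":0.02,"ty":0.001,"tz":-0.0002},{"jaw":0.02,"ty":0.002,"tz":-0.0005},{"jaw":0.02,"ty":0.003,"tz":-0.0008},{"jaw":0.02,"ty":0.003,"tz":-0.0008},{"jaw":0.02,"ty":0.003,"tz":-0.0008}]}}

```text
clock: 12.97
eef_pos: [0.6062, 0.1822, 0.0745]
ee_rot: [0.771, 0.637, -0.004, -0.005]
wrist_force: [-16.5, 2.0, 16.2]
finger_gap: 0.0226
grip_force: 81.2
```

```bash
python3 go.py .572 .1887 .074 -.192
```

```text
t 12.97 shift [-0.0001 -0.0348  0.0009] turn 0.002 yaw -0.19 pos [0.6062 0.1822 0.0745] F [-16.5   2.   16.2] M [ 0.37  3.71 -0.06] gap 0.0226
```

Request:
{"op": "tcp_steps", "data": {"deltas": [{"jaw":0.02,"ty":0.0005,"tz":-0.0005},{"jaw":0.02,"ty":0.001,"tz":-0.001},{"jaw":0.02,"ty":0.0014,"tz":-0.0014},{"jaw":0.02,"ty":0.0014,"tz":-0.0014},{"jaw":0.02,"ty":0.0014,"tz":-0.0014}]}}

```text
clock: 13.38
eef_pos: [0.6063, 0.1822, 0.0745]
ee_rot: [0.771, 0.637, -0.005, -0.006]
wrist_force: [-17.6, 3.0, 12.8]
finger_gap: 0.0221
grip_force: 80.5
```

```bash
python3 go.py .572 .1887 .074 -.192
```

```text
t 13.38 shift [-0.0001 -0.0349  0.0011] turn 0.002 yaw -0.19 pos [0.6063 0.1822 0.0745] F [-17.6   3.   12.8] M [ 0.57  3.79 -0.07] gap 0.0221
```

Request:
{"op": "tcp_steps", "data": {"deltas": [{"jaw":0.02,"ty":0.0001,"tz":-0.0003},{"jaw":0.02,"ty":0.0002,"tz":-0.0005},{"jaw":0.02,"ty":0.0002,"tz":-0.0005},{"jaw":0.02,"ty":0.0002,"tz":-0.0005},{"jaw":0.02,"ty":0.0002,"tz":-0.0005},{"jaw":0.02,"ty":0.0002,"tz":-0.0005}]}}

```text
clock: 13.88
eef_pos: [0.6063, 0.1822, 0.0746]
ee_rot: [0.771, 0.637, -0.005, -0.006]
wrist_force: [-16.4, 2.8, 10.1]
finger_gap: 0.0222
grip_force: 80.2
```

```bash
python3 go.py .572 .1887 .074 -.192
```

Run:
```python
from workcell import arm
import cv2,numpy as np
def crop(im,x,y,w,h,k):
    return cv2.resize(im[y:y+h,x:x+w],None,fx=k,fy=k,interpolation=cv2.INTER_CUBIC)
S=arm.snapshot("scene")[:,:,::-1];T=arm.snapshot("top")[:,:,::-1];cv2.imwrite("pics/s6.png",S);cv2.imwrite("pics/t6.png",T)
cv2.imwrite("pics/h.png",np.hstack([crop(T,232,230,40,55,10),crop(S,345,200,40,55,10)]))
```

```text
t 13.88 shift [-0.0001 -0.0349  0.0011] turn 0.002 yaw -0.19 pos [0.6063 0.1822 0.0746] F [-16.4   2.8  10.1] M [ 0.59  3.7  -0.09] gap 0.0222
```

View pics/h.png

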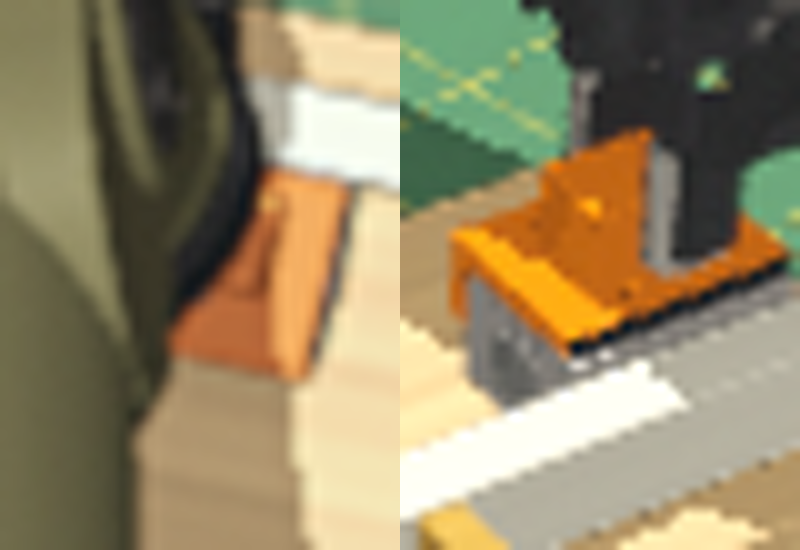

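The block's front edge is against the fence. The cap sits over it with its -y end flush and its lip behind. I'll add a little forward push, hold and confirm it's steady.

Request:
{"op": "tcp_steps", "data": {"deltas": [{"jaw":0.02,"ty":0.0003},{"jaw":0.02,"ty":0.0006,"tz":-0.0001},{"jaw":0.02,"ty":0.0006,"tz":-0.0001},{"jaw":0.02,"ty":0.0006,"tz":-0.0001},{"jaw":0.02,"ty":0.0006,"tz":-0.0001},{"jaw":0.02,"ty":0.0006,"tz":-0.0001},{"jaw":0.02,"ty":0.0006,"tz":-0.0001},{"jaw":0.02,"ty":0.0006,"tz":-0.0001},{"jaw":0.02,"ty":0.0006,"tz":-0.0001},{"jaw":0.02,"ty":0.0006,"tz":-0.0001}]}}

```text
clock: 14.82
eef_pos: [0.6064, 0.1822, 0.0746]
ee_rot: [0.771, 0.637, -0.006, -0.006]
wrist_force: [-17.5, 2.8, 10.6]
finger_gap: 0.0222
grip_force: 80.4
```

Request:
{"op": "tcp_steps", "data": {"deltas": [{"jaw":0.02},{"jaw":0.02},{"jaw":0.02},{"jaw":0.02},{"jaw":0.02},{"jaw":0.02}]}}

```text
clock: 15.32
eef_pos: [0.6064, 0.1822, 0.0746]
ee_rot: [0.771, 0.637, -0.006, -0.006]
wrist_force: [-17.3, 2.6, 10.6]
finger_gap: 0.0223
grip_force: 80.4
```

Steady at about 17.5 N towards the fence and 10.6 N down, so I'm handing in.

```bash
python3 -c "
from workcell import arm
print(arm.close_job())"
```

```text
the job is handed in; nothing more can be done
None
```

I set the cap on the block with its lip behind and its ends flush to about 1 mm, drove the block against the fence, and handed in at about 15 s still holding about 17.5 N towards the fence and 10.6 N down; the tool ended pitched forward about 1°, so the cap's rear may sit up to about 0.6 mm high.

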